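# Lock the stop screw of a clay slab roller

## Task

Set the slab roller to its thickest slab and lock it: turn the stop screw by its T-bar anticlockwise (seen from above) to its end stop, then slide the holding fork fully home over the end of the T-bar so that the screw cannot turn. Then swing the jam nut's handle clockwise until the nut is tight, with the screw still at its stop and the fork left home. Leave the vase, the bowl and the spatula where they are.

Things in the scene. Friction and masses are not known exactly. Their poses are not given: they have to be found in the camera images.
- roller_bed: fixed slab roller; place and yaw vary. Origin on the table under the stop screw's vertical axis; +y points to the holding fork's guide, +x (away from the robot) to the steel roller. Grey foot to y = -80..180 mm, x = +-75, 20 high; boss round the screw 75 square, top 50; fork guide 50 wide, y = 90..175, top 85; roller at x = 225, its end blocks' tops at 104 mm
- screw_grip (a point): centre of the plain steel T-bar on top of the stop screw, on its axis, 107 mm above the table. Bar 116 mm long along this point's y, 16 thick along its x, 26 high (94 to 120 mm above the table); under it only the thread (25 mm across) down to the jam nut, whose top is 73 mm above the table
- stop_screw (a joint): stop screw's angle, rad: 0 at the anticlockwise end stop, where the T-bar lies along roller_bed's y with one end towards the fork; negative when turned clockwise from there (starts -1.2 to -0.6; other end -1.9). Friction 0.1 N m; stays where left; the jam nut rides round with it
- fork_grip (a point): middle of the upright round steel post on the holding fork's carriage, 144 mm above the table; post 20 mm across, 118 to 165 mm above the table, on a dark block 46 (x) by 44 (y) mm. Two prongs (22 mm clear between, 10 thick, 99 to 115 mm above the table) point to the screw, tips 54 mm from the post's axis
- holding_fork (a joint): fork's travel along roller_bed's -y, m: 0 drawn back (post 136 mm from the screw's axis), 0.05 fully home, prongs either side of the T-bar's end (post 86 mm from the axis). Starts 0 to 0.01; 2 N friction, stays where left; runs against the bar's end if the screw is not at its stop. Home, the bar has 0.05 rad of play
- nut_grip (a point): middle of the upright round steel post at the end of the jam nut's handle, 94 mm above the table, 115 mm from the screw's axis; post 18 mm across, free from 68 to 118 mm above the table, on a flat dark handle 16 mm wide (top at 67 mm). It goes round the screw's axis at constant height as the nut turns
- jam_nut (a joint): jam nut's angle relative to the screw, rad: grows clockwise seen from above; tight at 1.9, a hard stop (starts 0.2 to 0.7). With the screw at its stop the handle points 0.1 rad clockwise of roller_bed's +x at 0, 2.0 rad clockwise of it when tight. Thread drag 0.3 N m (3 N at the post) beats the screw's own friction: an unheld screw turns with the nut
- vase_mid (a point): bystander: centre of a terracotta vase, 104 mm across, 125 mm high, standing to the left of the roller (60 mm above its foot)
- bowl_mid (a point): bystander: centre of a terracotta bowl, 120 mm across, 50 mm high, to the right of the roller
- spatula: bystander: a wooden spatula, 180 mm long, lying to the right on the robot's side; its length lies along its x, its origin on its underside

How it is judged:
On the way, in this order (a step that is already met when the one before it is completed fails the run):
1. the stop screw is at its anticlockwise end stop (within 0.05 rad) (value of joint stop_screw above -0.05 rad), for 0.2 s.
2. the fork is home over the T-bar (within 5 mm), the screw at its stop (within 0.12 rad) (value of joint holding_fork above 0.045 m and value of joint stop_screw above -0.12 rad), for 0.2 s.
3. the jam nut is tight (within 0.1 rad), the screw still at its stop (within 0.12 rad) (value of joint jam_nut above 1.8 rad and value of joint stop_screw above -0.12 rad), for 0.2 s.
At the end, for the whole second after the job is handed in: the stop screw is within 0.12 rad of its anticlockwise end stop, the fork within 7 mm of fully home, the jam nut within 0.1 rad of tight and at rest (all of step 3 and value of joint holding_fork above 0.043 m and velocity of joint jam_nut between -0.05 and 0.05 rad/s); the robot touches nothing.
It fails at once if the vase, the bowl or the spatula is moved by more than 30 mm (distance of any of vase_mid, bowl_mid, spatula from where it was at the start of the episode above 0.03 m).
It also fails if it takes over 54 s, if anything falls off the work surface, if the arm or the gripper's body presses on something with over 40 N, if the wrist force passes 120 N, or if a joint passes its speed limit or range.

## Robot

A 6-joint arm with a two-finger parallel gripper is mounted at the origin on the work surface. World frame = base frame: x ahead of the robot, y to its left, z up, the work surface at z = 0. Lengths are in m, angles in rad, forces in N, time in s.
With the tool pointing down it reaches from about 0.375 to 0.975 m from the base axis. Payload 3.8 kg.
Tool frame: the origin (TCP) lies on the centre line of the jaws, within the pads' length; the fingertips stand 14 mm ahead of it and the grasp point (between the pads) lies 5 mm behind it; z points along the fingers, y is the line along which they close (so a half turn about z gives the same grasp; the last joint's range is limited). The gripper opens to 85 mm and grips with 20 to 120 N. Pads are 22 mm wide; open, the fingers measure 114 mm over their backs; the gripper's body (76 mm by 85 mm) begins 54 mm behind the grasp point. The pads swing forward as they close: fully open they stand 13 mm farther back than shut.
Start: joints at [1.17, 0.264, 1.604, -0, 1.274, -0.037], TCP at [0.24, 0.631, 0.245] pointing down, gripper open.
Joint ranges: [-2.63, 2.63], [-0.94, 2.18], [0.31, 2.57], [-1.31, 4.45], [0, 2.66], [-2.55, 2.55]. Speed limits (rad/s): [2.57, 2.57, 3.14, 3.14, 3.14, 3.14].

## Interface

Orientations are given as a rotation vector (axis times angle).
In Python, from workcell import bot, eyes, spot_in gives the robot as it stands.
- The arm moves only by the tool carry_out, never from a script. Its argument "series" is text: rows parted by semicolons, each of 4 numbers parted by spaces: the shift along the world's x, y, z in m, then the turn about the world's z in degrees. In form: tx ty tz roll; .... A call has 1 to 20 rows; each row shifts and turns the commanded pose from where the row before left it; what a row does not reach is not made up. A row lasts 1/8 s, in which the tool goes at most 62.5 mm and 10.7 degrees, less where a joint would pass 70% of its speed; a pose out of reach is approached as far as the arm can. A call is refused whole if a number of a shift passes 0.0625 or a number of a turn 10.7, either way. A call with a gripper value outside its range is refused whole. "jaw" is the gripper command: -1 is shut, 1 is fully open, values between are in proportion, set as the call begins (left out, the last holds). The fingers move at their own pace and stop on an object; "grip_force" is the grip in N (left out, the last holds). Time passes only in rows, so rows that do not move let the fingers close. It gives the time, the measured TCP pose, the force, the opening and the grip force at its end, in the units of the state.
- bot.read_state(): the state, without advancing time (a new reading comes with each control period).
- eyes.read_camera(name): name is "side" or "top" or "wrist"; returns (picture, depth): 384x512x3 uint8, blue, green, red; 384x512 float32, m along the optical axis (not along the pixel's ray), 0 where there is no reading.
- eyes.get_calibration(name): a dict with "K" (3x3 intrinsics, pixels), "position" and "rotation" of the camera in the world; the wrist camera has in their place "T_tool_cam" (4x4, takes a point from camera to tool coordinates, whose origin is the TCP and whose axes are the flange's). Camera axes: x right, y down, z forward; pixel columns grow to the right and rows downward; lengths in m; the calibration is good to about 2 mm. A picture is of the moment at which its call begins: read the wrist's pose just before it. get_calibration takes no time and is no camera call.
- bot.finish_job(): hands the job in; it is judged then, once.
Trained networks look in the newest picture that a camera, given by its name, has taken for a name from the list of things; names that differ only in an ending like _2 or _b are one class to them, and where a whole thing is asked for, a point or a joint stands for the part that bears it (a point fixed in the world has none). Each returns a list of dicts, best first, with "score" (0 to 1); they miss things now and then, are a little off and sometimes report something else, mostly with a low value. They report only what shows in the picture. A call takes as long as a camera call.
- spot_in(camera, target): "rect" ([centre column, centre row, width, height] in pixels, round what is visible of it).
The state is a dict: "time": time; "q": joint angles; "joint_vel": joint speeds; "joint_torque": joint torques, N m; "tool_pos": TCP position; "tcp_rot": TCP orientation; "wrist_force": force on the tool from outside, world axes, zero at the start; "torque": the same for the moment, N m; "width": opening from 0.0 (shut) to 1.0 (fully open); "grip_force": force on a finger pad.
Only numpy, scipy, OpenCV 4.12 (cv2) and the standard library are available. Lean on these libraries where they do the work, as an engineer would, in place of code of your own. Each camera call takes 0.05 s, during which the arm holds its last target. There are 200 camera calls.

## Working session

There is one attempt and no reset: what is moved stays moved. The work goes in short steps, Python scripts to look and compute and a tool call to move; the robot and the scene stay as the last step left them, time stands still between calls to the robot, and variables do not carry over. Pictures are saved under pics/ and viewed, at most 10 in all, crops included, and the job is handed in when it is done.

Besides the shell and the picture viewer there is one more tool, called after ">>>" as name(argument=value, ...) on one line, values as JSON. carry_out: Moves the arm, as the interface text tells. Its arguments: {"type":"object","properties":{"series":{"type":"string"},"jaw":{"type":"number"},"grip_force":{"type":"number"}},"required":["series"]}

```bash
mkdir -p pics; cat > h.py <<'E'
import numpy as np, cv2
from workcell import bot, eyes, spot_in
def world(cam,dep):
    c=eyes.get_calibration(cam);K=np.array(c["K"]);R=np.array(c["rotation"]);p=np.array(c["position"])
    v,u=np.mgrid[:384,:512]
    P=np.stack([(u-K[0,2])/K[0,0]*dep,(v-K[1,2])/K[1,1]*dep,dep],-1)
    if R.shape!=(3,3): R=cv2.Rodrigues(R)[0]
    return P@R.T+p
E
python3 - <<'E'
from h import *
s=bot.read_state();print(s)
ims=[]
for c in("top","side"):
    im,d=eyes.read_camera(c);np.savez(c,im=im,d=d);ims.append(im)
    W=world(c,d);print(c,eyes.get_calibration(c))
    for t in("screw_grip","fork_grip","nut_grip","roller_bed","vase_mid","bowl_mid","spatula"):
        for r in spot_in(c,t)[:2]:
            u,v=map(int,r["rect"][:2]);print(c,t,np.round(r["score"],2),np.round(r["rect"]),W[min(v,383),min(u,511)].round(3))
cv2.imwrite("pics/a.png",cv2.resize(ims[0],(800,600)));cv2.imwrite("pics/b.png",cv2.resize(ims[1],(800,600)))
E
```

```text
{'time': 0.0, 'q': array([ 1.17008794e+00,  2.64748868e-01,  1.60538731e+00,  1.02295207e-05,
        1.27370252e+00, -3.68708469e-02]), 'joint_vel': array([-0.00023908, -0.00023806,  0.00031177,  0.00078863, -0.00017465,
        0.00131324]), 'joint_torque': array([-2.47832386e-04, -5.15150821e+01, -3.67293191e+01,  2.04320349e-05,
        1.36840035e-02,  1.30503608e-06]), 'tool_pos': array([0.23991195, 0.63016925, 0.2439577 ]), 'tcp_rot': array([-0.56828194, -3.08925969,  0.00344009]), 'wrist_force': array([ 0.42013449, -0.29677426,  0.29708366]), 'torque': array([ 0.05170217, -0.03708795,  0.00932342]), 'grip_force': 0.0, 'width': 0.997856467599104}
top {'K': array([[422.54068788,   0.        , 259.19367877],
       [  0.        , 422.54068788, 199.73928138],
       [  0.        ,   0.        ,   1.        ]]), 'position': array([ 0.28943624, -0.01298172,  1.53619729]), 'rotation': array([-2.14434506,  2.12937676, -0.14217975])}
top screw_grip 0.92 [260. 181.  47.  33.] [0.588 0.01  0.025]
top fork_grip 0.78 [217. 173.  27.  18.] [0.594 0.16  0.117]
top nut_grip 0.66 [264. 187.  
[... 430 characters left out ...]
78902941, 193.99590601],
       [  0.        ,   0.        ,   1.        ]]), 'position': array([ 0.19633377, -0.74559226,  0.90035299]), 'rotation': array([-2.31200179,  0.42932066, -0.16671562])}
side screw_grip 0.9 [276. 194.  28.  54.] [0.556 0.024 0.071]
side fork_grip 0.75 [275. 201.  11.  37.] [ 0.542 -0.002  0.068]
side fork_grip 0.57 [268. 153.  18.  28.] [0.59  0.176 0.123]
side nut_grip 0.6 [275. 202.  13.  31.] [ 0.545 -0.004  0.064]
side roller_bed 0.95 [308. 189. 130.  99.] [0.697 0.056 0.02 ]
side vase_mid 0.71 [204. 140.  28.  35.] [0.41  0.367 0.093]
side bowl_mid 0.79 [347. 311.  45.  42.] [ 0.587 -0.389  0.01 ]
side spatula 0.67 [234. 333.  75.  30.] [ 0.29  -0.339  0.005]
```

View pics/a.png

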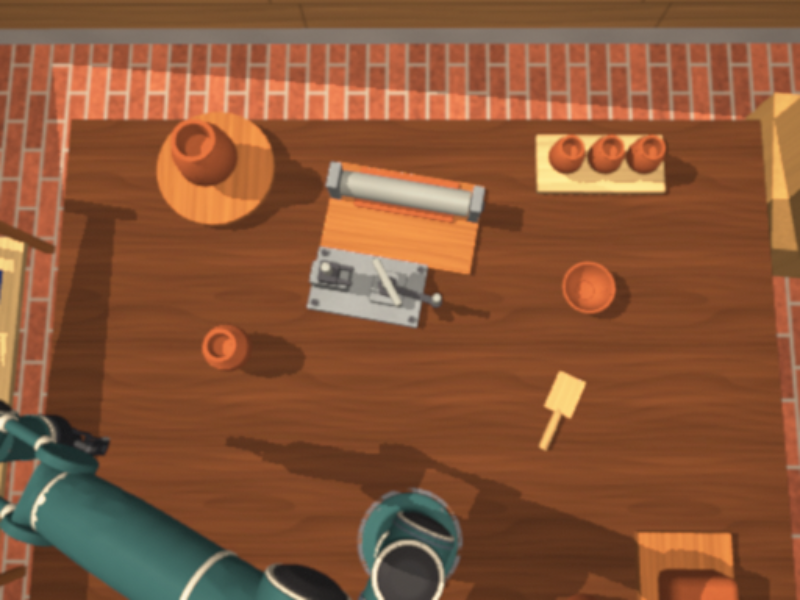

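View pics/b.png

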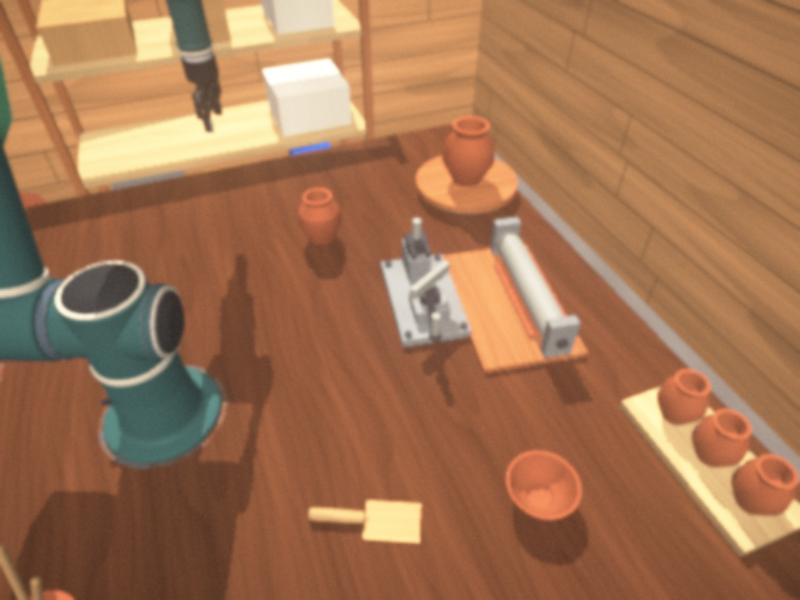

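The pictures show the bed with the T-bar at about (388,280) in the 800-wide top view. The fork post is at about (325,267) and the nut post at about (436,298). The vase, bowl and spatula are clear of the bed. Next I'll fit the geometry from the depth.

```bash
python3 - <<'E'
from h import *
for c in("top","side"):
    D=np.load(c+".npz");W=world(c,D["d"]);im=D["im"]
    near=(np.hypot(W[...,0]-.58,W[...,1]-.05)<.25)&(D["d"]>0)
    hsv=cv2.cvtColor(im,cv2.COLOR_BGR2HSV)
    foot=near&(abs(W[...,2]-.02)<.008)&(hsv[...,1]<60)
    r=cv2.minAreaRect((W[foot][:,:2]*1000).astype(np.float32));print(c,"foot",foot.sum(),r,W[foot][:,2].mean())
    b=near&(abs(W[...,2]-.115)<.012)&(W[...,0]<.67)
    n,l,st,ce=cv2.connectedComponentsWithStats(b.astype(np.uint8))
    for i in range(1,n):
        if st[i,4]>5:
            q=W[l==i];print(st[i,4],q.mean(0).round(3),cv2.minAreaRect((q[:,:2]*1000).astype(np.float32)),q[:,2].max().round(3))
    h=near&(W[...,2]>.135)&(W[...,0]<.67);print("fork",h.sum(),np.median(W[h],0),W[h].max(0))
print(eyes.get_calibration("wrist"))
E
```

```text
top foot 1794 ((578.1015014648438, 101.132568359375), (260.2404479980469, 148.27999877929688), 80.33484649658203) 0.020306707689574436
162 [0.569 0.051 0.119] ((570.4806518554688, 51.15986633300781), (115.27731323242188, 16.293136596679688), 28.01465606689453) 0.126
201 [0.589 0.167 0.116] ((589.8499145507812, 165.06495666503906), (74.9936294555664, 46.12991714477539), 78.87483978271484) 0.124
23 [ 0.535 -0.057  0.117] ((534.8328857421875, -56.83321762084961), (15.891703605651855, 13.686895370483398), 1.2484042644500732) 0.124
fork 36 [0.59123482 0.17761827 0.16352172] [0.60100786 0.18749278 0.17126849]
side foot 1266 ((638.0282592773438, 90.39900970458984), (260.2862243652344, 283.0754089355469), 79.06070709228516) 0.022214897589722893
176 [0.584 0.166 0.117] ((586.4563598632812, 168.139892578125), (79.92948150634766, 47.008121490478516), 82.92024993896484) 0.126
216 [0.564 0.05  0.117] ((566.729736328125, 55.08604431152344), (119.3409423828125, 18.414587020874023), 29.366668701171875) 0.126
37 [ 0.531 -0.057  0.115] ((531.5992431640625, -56.34968948364258), (17.050769805908203, 15.125897407531738), 42.46712112426758) 0.122
fork 53 [0.58658392 0.17885652 0.15561066] [0.59465764 0.19342882 0.17025717]
{'K': array([[328.53691011,   0.        , 255.45173937],
       [  0.        , 328.53691011, 190.33033287],
       [  0.        ,   0.        ,   1.        ]]), 'T_tool_cam': array([[ 1.68473796e-04, -9.61461888e-01, -2.74938192e-01,
         6.96043277e-02],
       [ 9.99999541e-01, -9.74731497e-05,  9.53634107e-04,
         3.56258037e-04],
       [-9.43681941e-04, -2.74938227e-01,  9.61461430e-01,
        -1.28058144e-01],
       [ 0.00000000e+00,  0.00000000e+00,  0.00000000e+00,
         1.00000000e+00]])}
```

>>> carry_out(series="0.024 -0.041 0.002 -9.4;0.024 -0.041 0.002 -9.4;0.024 -0.041 0.002 -9.4;0.024 -0.041 0.002 -9.4;0.024 -0.041 0.002 -9.4;0.024 -0.041 0.002 -9.4;0.024 -0.041 0.002 -9.4;0.024 -0.041 0.002 -9.4;0.024 -0.041 0.002 -9.4;0.024 -0.041 0.002 -9.4;0.024 -0.041 0.002 -9.4;0.022 -0.041 0.002 -9.4;0.022 -0.041 0.002 -9.4;0.022 -0.044 0.002 -8.9;0 0 0 0;0 0 0 0;0 0 0 0", jaw=1, grip_force=50)

```text
time: 2.92
tool_pos: [0.5696, 0.0549, 0.2732]
tcp_rot: [-3.047, -0.764, 0.0]
wrist_force: [-0.1, 0.2, 0.3]
width: 1.0
grip_force: 0.0
```

```bash
cat >> h.py <<'E'
def wristworld():
    s=bot.read_state();im,d=eyes.read_camera("wrist")
    c=eyes.get_calibration("wrist");K=c["K"];T=np.eye(4);T[:3,:3]=cv2.Rodrigues(s["tcp_rot"])[0];T[:3,3]=s["tool_pos"];T=T@c["T_tool_cam"]
    v,u=np.mgrid[:384,:512]
    P=np.stack([(u-K[0,2])/K[0,0]*d,(v-K[1,2])/K[1,1]*d,d],-1)
    return im,d,P@T[:3,:3].T+T[:3,3]
def blobs(W,d,lo,hi,amin=60):
    b=(d>0)&(W[...,2]>lo)&(W[...,2]<hi)&(np.hypot(W[...,0]-.57,W[...,1]-.05)<.21)
    n,l,st,_=cv2.connectedComponentsWithStats(b.astype(np.uint8))
    for i in range(1,n):
        if st[i,4]>amin:
            q=W[l==i];r=cv2.minAreaRect((q[:,:2]*1000).astype(np.float32));print((lo,hi),st[i,4],np.round(q.mean(0),4),np.round(r[0],1),np.round(r[1],1),round(r[2],1))
E
python3 - <<'E'
from h import *
im,d,W=wristworld()
cv2.imwrite("pics/c.png",im)
for z in((.113,.127),(.155,.175),(.015,.026)):blobs(W,d,*z)
E
```

```text
(0.113, 0.127) 2846 [0.5922 0.1692 0.1166] [588.6 167.2] [75.6 46. ] 80.5
(0.113, 0.127) 2238 [0.5719 0.0556 0.1191] [569.4  53.9] [115.1  15.6] 27.8
(0.113, 0.127) 255 [ 0.5348 -0.0542  0.1166] [534.5 -54.7] [16.7 17.1] 61.0
(0.155, 0.175) 754 [0.592  0.181  0.1634] [591.3 182.2] [19.4 19. ] 9.7
(0.015, 0.026) 17400 [0.5927 0.1111 0.0196] [578.3 103.1] [260.2 152.1] 80.1
(0.015, 0.026) 2400 [ 0.7539 -0.0092  0.0229] [755.  -13.9] [141.7  21.4] 80.1
(0.015, 0.026) 768 [ 0.5156 -0.0013  0.02  ] [510.6   1.6] [36.8 52.3] 79.5
```

View pics/c.png

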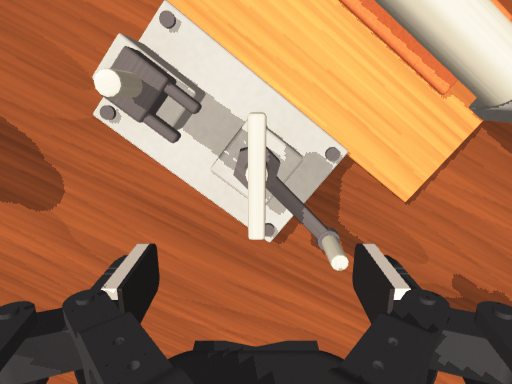

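The wrist view shows the bar centred between the fingers at about pixel (257,175). The nut post at (338,262) is clear of them, so I'll descend.

>>> carry_out(series="0 -0.0015 -0.03 0;0 0 -0.03 0;0 0 -0.03 0;0 0 -0.03 0;0 0 -0.025 0;0 0 -0.018 0;0 0 -0.008 0;0 0 0 0;0 0 0 0")

```text
time: 4.1
tool_pos: [0.5711, 0.0524, 0.1034]
tcp_rot: [3.047, 0.762, 0.003]
wrist_force: [1.1, 0.8, 0.4]
width: 1.0
grip_force: 0.0
```

>>> carry_out(series="0 0 0 0;0 0 0 0;0 0 0 0;0 0 0 0;0 0 0 0", jaw=-1, grip_force=40)

```text
time: 4.72
tool_pos: [0.5694, 0.0538, 0.1028]
tcp_rot: [-3.045, -0.759, 0.002]
wrist_force: [-3.9, 5.8, 4.6]
width: 0.23
grip_force: 38.9
```

>>> carry_out(series="0 0 0 5;0 0 0 6.5;0 0 0 6.5;0 0 0 6.5;0 0 0 6.5;0 0 0 6.5;0 0 0 6;0 0 0 5;0 0 0 4;0 0 0 1;0 0 0 0;0 0 0 0;0 0 0 0")

```text
time: 6.35
tool_pos: [0.5689, 0.0542, 0.1028]
tcp_rot: [-2.377, -2.047, -0.0]
wrist_force: [-4.8, 6.9, 5.9]
width: 0.229
grip_force: 39.1
```

```bash
python3 - <<'E'
from h import *
s=bot.read_state();print(s["torque"],s["wrist_force"],s["width"],s["tcp_rot"],s["tool_pos"])
im,d,W=wristworld();cv2.imwrite("pics/d.png",im)
for z in((.113,.127),(.155,.175)):blobs(W,d,*z)
E
```

```text
[ 1.04210854  0.91851286 -0.2528865 ] [-4.83829282  6.85250379  5.8852003 ] 0.228884143346166 [-2.37710196e+00 -2.04719953e+00 -1.10360923e-05] [0.56886421 0.05423103 0.10277944]
(0.113, 0.127) 1865 [0.5685 0.1442 0.1143] [568.5 143.7] [22.8  9.5] 81.3
(0.113, 0.127) 1905 [0.5998 0.1392 0.1143] [599.7 138.7] [23.3  9.6] 80.8
(0.113, 0.127) 8864 [0.5722 0.0733 0.1191] [571.5  68.9] [85.9 16.1] 80.2
(0.113, 0.127) 840 [0.5574 0.0616 0.1215] [552.9  57.2] [23.4 13.6] 81.3
(0.113, 0.127) 834 [0.5825 0.0577 0.1214] [585.7  52.3] [23.4 13.8] 81.2
(0.155, 0.175) 9290 [0.5715 0.069  0.167 ] [571.2  66.5] [12.  44.2] 81.7
(0.155, 0.175) 5812 [0.525  0.0703 0.1647] [521.8  63.7] [22.7 22.6] 81.2
(0.155, 0.175) 5847 [0.6164 0.0567 0.1646] [612.9  54.1] [29.6 16.2] 38.6
(0.155, 0.175) 102 [0.5469 0.0679 0.1726] [546.7  67.6] [4.2 2.4] 38.4
(0.155, 0.175) 105 [0.5947 0.0607 0.1724] [594.6  60.6] [2.2 4.6] 36.3
```

>>> carry_out(series="0 0 0 1.5;0 0 0 0;0 0 0 0")

```text
time: 6.78
tool_pos: [0.5688, 0.0543, 0.1028]
tcp_rot: [-2.351, -2.077, -0.0]
wrist_force: [-5.0, 6.5, 7.2]
width: 0.228
grip_force: 39.1
```

```bash
python3 - <<'E'
from h import *
s=bot.read_state();print(s["torque"],s["wrist_force"],s["width"],s["tcp_rot"],s["tool_pos"])
im,d,W=wristworld();cv2.imwrite("pics/d2.png",im)
for z in((.113,.127),):blobs(W,d,*z)
E
```

```text
[ 1.08604281  0.89978054 -0.57930594] [-5.00834979  6.45781569  7.2149278 ] 0.22832338383365833 [-2.35075826e+00 -2.07703655e+00 -1.85336390e-04] [0.56881294 0.0542612  0.10275729]
(0.113, 0.127) 1852 [0.5684 0.1441 0.1142] [568.2 143.6] [22.7  9.5] 80.1
(0.113, 0.127) 1955 [0.5997 0.1394 0.1142] [599.5 138.9] [24.7  9.4] 79.4
(0.113, 0.127) 8877 [0.5721 0.0734 0.1191] [571.4  68.6] [86.4 16.1] 80.2
(0.113, 0.127) 836 [0.5572 0.0612 0.1213] [552.7  56.7] [23.2 13.7] 83.2
(0.113, 0.127) 839 [0.5824 0.0581 0.1213] [585.6  52.4] [23.9 13.8] 82.8
```

View pics/d2.png

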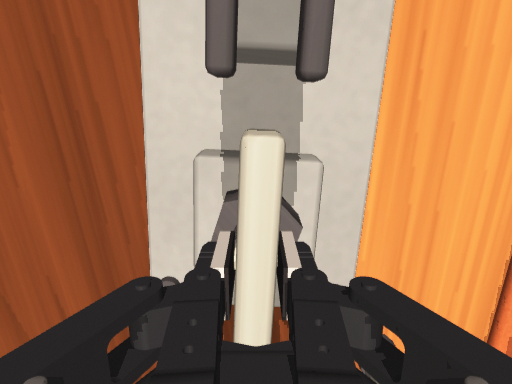

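The screw is at its stop: the torque grew while the bar stayed at 80.2°, in line with the slot between the prongs. Now the fork.

>>> carry_out(series="0 0 0 0;0 0 0 0;0 0 0 0;0 0 0.03 0;0 0 0.05 -1;0 0 0.05 -1;0 0 0.02 -1;0.0055 0.032 0 0;0.0055 0.032 0 0;0.0055 0.032 0 0;0.0055 0.032 0 0;0 0 0 0;0 0 0 0", jaw=1)

```text
time: 8.45
tool_pos: [0.5916, 0.1797, 0.2511]
tcp_rot: [-2.405, -2.021, 0.003]
wrist_force: [-0.2, 0.1, 0.3]
width: 1.0
grip_force: 0.0
```

```bash
python3 - <<'E'
from h import *
im,d,W=wristworld()
for z in((.113,.127),(.155,.175)):blobs(W,d,*z)
print(bot.read_state()["tool_pos"])
im,d=eyes.read_camera("top");W=world("top",d)
for z in((.105,.127),(.14,.175)):blobs(W,d,*z,amin=10)
E
```

```text
(0.113, 0.127) 2645 [0.5905 0.1776 0.1166] [588.6 167.4] [75.5 46.1] 80.2
(0.113, 0.127) 1498 [0.572  0.0708 0.1189] [571.2  67.8] [89.1 15.7] 80.4
(0.155, 0.175) 661 [0.5915 0.1841 0.1635] [591.2 183.2] [18.9 18.8] 33.3
[0.59176482 0.17941657 0.25141676]
(0.105, 0.127) 24 [ 0.6351 -0.0432  0.1179] [636.  -42.9] [17.5 13.9] 0.4
(0.105, 0.127) 18 [0.6011 0.1343 0.114 ] [601.2 133.5] [18.4  9.7] 78.3
(0.105, 0.127) 33 [0.5808 0.1882 0.117 ] [583.2 187.8] [25.  17.9] 17.0
(0.105, 0.127) 179 [0.5696 0.0507 0.1187] [570.5  51.1] [114.7  16.8] 79.9
(0.14, 0.175) 24 [0.5913 0.1817 0.1634] [591.8 181.8] [10.6 18. ] 84.7
```

>>> carry_out(series="0 0.0025 -0.03 0;0 0 -0.03 0;0 0 -0.025 0;0 0 -0.018 0;0 0 -0.007 0;0 0 0 0;0 0 0 0")

```text
time: 9.43
tool_pos: [0.5931, 0.183, 0.1436]
tcp_rot: [2.405, 2.02, 0.003]
wrist_force: [-0.5, 1.0, 0.2]
width: 1.002
grip_force: 0.0
```

>>> carry_out(series="0 0 0 0;0 0 0 0;0 0 0 0;0 0 0 0;0 0 0 0;-0.0015 -0.008 0 0;-0.0015 -0.008 0 0;-0.0015 -0.008 0 0;-0.0015 -0.008 0 0;-0.001 -0.007 0 0;-0.001 -0.005 0 0;0 -0.002 0 0;0 0 0 0;0 0 0 0;0 0 0 0", jaw=-1)

```text
time: 11.3
tool_pos: [0.5835, 0.139, 0.1426]
tcp_rot: [-2.403, -2.018, -0.002]
wrist_force: [-5.4, 8.6, 3.4]
width: 0.226
grip_force: 39.3
```

```bash
python3 - <<'E'
from h import *
im,d,W=wristworld();cv2.imwrite("pics/e.png",im)
for z in((.105,.127),):blobs(W,d,*z)
im,d=eyes.read_camera("top");W=world("top",d)
for z in((.105,.127),):blobs(W,d,*z,amin=10)
E
```

```text
(0.105, 0.127) 3700 [0.5861 0.1528 0.1166] [585.3 149.1] [23.8 46.2] 80.8
(0.105, 0.127) 137 [0.5626 0.0941 0.1135] [563.2  94.6] [15.2  6. ] 57.0
(0.105, 0.127) 137 [0.5884 0.0898 0.1133] [587.8  90.8] [ 6.3 15.5] 12.3
(0.105, 0.127) 921 [0.575  0.0883 0.119 ] [574.9  88.3] [22.4 15.9] 80.8
(0.105, 0.127) 25 [ 0.635  -0.0431  0.1166] [636.8 -42.9] [17.6 13.8] 0.9
(0.105, 0.127) 152 [0.5697 0.0427 0.1185] [571.  46.] [103.9  25.4] 71.7
(0.105, 0.127) 38 [0.5728 0.1246 0.1177] [575.3 126.3] [17.3 31.7] 89.3
```

View pics/e.png

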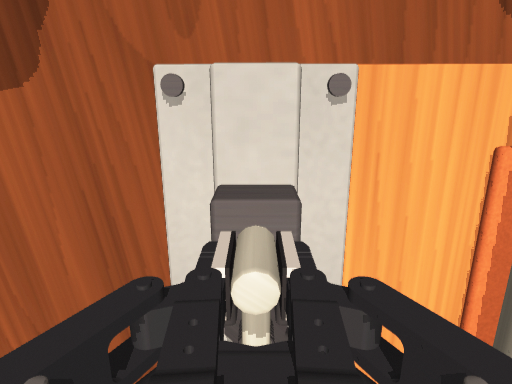

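The post is held at pixel (257,285) and has moved about 45 mm. I'll push a little more to seat it.

>>> carry_out(series="-0.0005 -0.002 0 0;0 -0.002 0 0;-0.0005 -0.002 0 0;0 0 0 0;0 0 0 0")

```text
time: 12.02
tool_pos: [0.5835, 0.1387, 0.1427]
tcp_rot: [-2.4, -2.013, -0.016]
wrist_force: [-1.4, 27.3, -0.2]
width: 0.223
grip_force: 39.2
```

>>> carry_out(series="0.001 0.006 0 0;0 0 0 0;0 0 0 0", jaw=1)

```text
time: 12.4
tool_pos: [0.5844, 0.136, 0.1421]
tcp_rot: [2.405, 2.02, -0.001]
wrist_force: [-0.4, 0.1, 0.1]
width: 0.848
grip_force: 0.0
```

>>> carry_out(series="0 0 0 0;0 0 0.04 0;0 0 0.05 0;0 0 0.03 0;0.009 -0.03 0 7.5;0.009 -0.03 0 7.5;0.009 -0.03 0 7.5;0.009 -0.03 0 7.5;0.009 -0.03 0 7.5;0.007 -0.029 0 7.4;0 0 0 0;0 0 0 0")

```text
time: 13.9
tool_pos: [0.6359, -0.0422, 0.2621]
tcp_rot: [-1.454, -2.784, -0.0]
wrist_force: [-0.6, 0.2, -0.1]
width: 1.002
grip_force: 0.0
```

```bash
python3 - <<'E'
from h import *
im,d,W=wristworld();cv2.imwrite("pics/f.png",im)
for z in((.105,.127),(.155,.175)):blobs(W,d,*z)
im,d=eyes.read_camera("top");W=world("top",d)
for z in((.105,.127),(.14,.175)):blobs(W,d,*z,amin=10)
E
```

```text
(0.105, 0.127) 2783 [0.5681 0.0425 0.1186] [567.7  46. ] [99.7 16.3] 80.1
(0.105, 0.127) 347 [0.5923 0.0904 0.1133] [592.1  93.4] [21.9 10.1] 80.4
(0.105, 0.127) 363 [ 0.6334 -0.0396  0.1161] [633.9 -40.5] [17.3 16.9] 49.0
(0.105, 0.127) 24 [ 0.6349 -0.0431  0.1163] [635.8 -43. ] [13.8 17.1] 89.6
(0.105, 0.127) 269 [0.5795 0.1128 0.117 ] [581.1 110.1] [96.5 46.2] 80.4
(0.14, 0.175) 35 [0.584  0.1359 0.1619] [584.9 135.6] [18.7 17.1] 1.3
```

View pics/f.png

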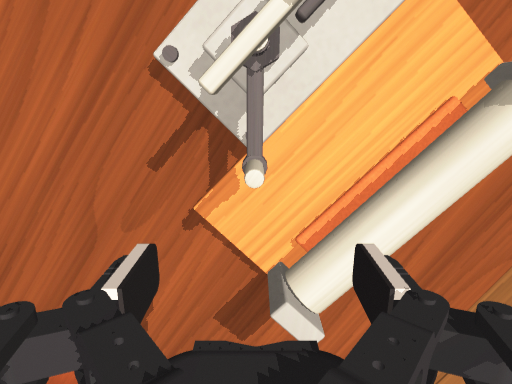

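The nut post is at pixel (255,177), centred between the open fingers, and the prongs straddle the T-bar. Descend, grip, then swing.

>>> carry_out(series="-0.001 0.001 -0.04 0;0 0 -0.04 0;0 0 -0.035 0;0 0 -0.03 0;0 0 -0.018 0;0 0 -0.008 0;0 0 0 0;0 0 0 0")

```text
time: 15.0
tool_pos: [0.6363, -0.0412, 0.0928]
tcp_rot: [1.451, 2.784, 0.001]
wrist_force: [-0.1, 0.6, -0.6]
width: 0.998
grip_force: 0.0
```

>>> carry_out(series="0 0 0 0;0 0 0 0;0 0 0 0;0 0 0 0;0 0 0 0", jaw=-1)

```text
time: 15.62
tool_pos: [0.6351, -0.0414, 0.0915]
tcp_rot: [1.452, 2.786, -0.0]
wrist_force: [-0.4, 0.2, 2.3]
width: 0.201
grip_force: 38.9
```

>>> carry_out(series="-0.0067 -0.0044 0 -4;-0.007 -0.0039 0 -4;-0.0073 -0.0034 0 -4;-0.0075 -0.0029 0 -4;-0.0077 -0.0023 0 -4;-0.0078 -0.0018 0 -4;-0.0079 -0.0013 0 -4;-0.008 -0.0007 0 -4;-0.008 -0.0001 0 -4;-0.008 0.0004 0 -4;-0.008 0.001 0 -4;-0.0079 0.0015 0 -4;-0.0078 0.0021 0 -4;-0.0076 0.0026 0 -4;-0.0074 0.0031 0 -4;0 0 0 0;0 0 0 0")

```text
time: 17.75
tool_pos: [0.5204, -0.0517, 0.0915]
tcp_rot: [2.649, 1.689, -0.002]
wrist_force: [-3.8, -3.0, 4.9]
width: 0.199
grip_force: 39.5
```

>>> carry_out(series="-0.0071 0.0036 0 -4;-0.0069 0.0041 0 -4;0 0 0 0;0 0 0 0")

```text
time: 18.25
tool_pos: [0.5063, -0.0441, 0.0914]
tcp_rot: [2.76, 1.5, -0.002]
wrist_force: [-4.1, -4.5, 6.0]
width: 0.2
grip_force: 39.6
```

>>> carry_out(series="-0.0033 0.0023 0 -2;0 0 0 0;-0.0032 0.0024 0 -2;0 0 0 0;0 0 0 0")

```text
time: 18.88
tool_pos: [0.4998, -0.0396, 0.0914]
tcp_rot: [2.81, 1.403, -0.002]
wrist_force: [-5.7, -5.1, 5.4]
width: 0.195
grip_force: 39.6
```

```bash
python3 - <<'E'
from h import *
s=bot.read_state();print(s["torque"],s["wrist_force"])
im,d,W=wristworld()
for z in((.105,.127),(.155,.175)):blobs(W,d,*z)
im,d=eyes.read_camera("top");W=world("top",d)
for z in((.105,.127),(.14,.175)):blobs(W,d,*z,amin=10)
E
```

```text
[-0.76661528  0.61274885  0.1435073 ] [-5.65425278 -5.06649308  5.44998178]
(0.105, 0.127) 7569 [0.5589 0.0164 0.1187] [560.4  17.9] [42.3 16.4] 76.7
(0.105, 0.127) 5665 [ 0.5028 -0.0338  0.1175] [496.7 -35.5] [26.7 71. ] 52.9
(0.105, 0.127) 196 [ 0.5349 -0.05    0.1249] [535.5 -50.1] [ 2.9 12. ] 53.4
(0.155, 0.175) 8549 [ 0.5095 -0.0267  0.1623] [509.  -27.2] [12.7 53. ] 53.3
(0.155, 0.175) 2471 [ 0.4676 -0.0011  0.1591] [467.6  -1.5] [ 9.7 18.2] 23.3
(0.155, 0.175) 2468 [ 0.5459 -0.0599  0.159 ] [545.8 -60. ] [ 9.6 18.2] 82.1
(0.105, 0.127) 299 [0.5785 0.1051 0.1175] [579.1  98. ] [122.8  47.1] 79.9
(0.14, 0.175) 35 [0.5839 0.1354 0.1627] [584.8 135.9] [17.8 17.5] 79.3
(0.14, 0.175) 18 [ 0.4622 -0.0039  0.1693] [461.5  -3.2] [28.8 13. ] 0.4
(0.14, 0.175) 11 [ 0.4611 -0.0204  0.1617] [460.6 -20.8] [ 6.9 15.8] 46.4
```

>>> carry_out(series="-0.0032 0.0025 0 -2;0 0 0 0;0 0 0 0")

```text
time: 19.35
tool_pos: [0.497, -0.0375, 0.0915]
tcp_rot: [2.833, 1.354, -0.002]
wrist_force: [-3.3, -6.0, 4.4]
width: 0.201
grip_force: 39.5
```

>>> carry_out(series="-0.003 0.0025 0 -1.5;0 0 0 0;0 0 0 0")

```text
time: 19.73
tool_pos: [0.4956, -0.0362, 0.0916]
tcp_rot: [2.846, 1.317, 0.001]
wrist_force: [2.3, -10.3, -0.6]
width: 0.202
grip_force: 39.4
```

>>> carry_out(series="-0.0025 0.002 0 0;0 0 0 0;0 0 0 0")

```text
time: 20.1
tool_pos: [0.4946, -0.0354, 0.0917]
tcp_rot: [2.844, 1.316, 0.005]
wrist_force: [6.9, -16.4, -6.9]
width: 0.2
grip_force: 39.4
```

```bash
python3 - <<'E'
from h import *
im,d,W=wristworld();cv2.imwrite("pics/g.png",im)
for z in((.105,.127),):blobs(W,d,*z)
E
```

```text
(0.105, 0.127) 7603 [0.5577 0.0168 0.1186] [559.5  18.3] [42.6 16.4] 75.4
(0.105, 0.127) 5618 [ 0.4977 -0.0296  0.1175] [491.4 -30.8] [26.3 70.9] 49.6
(0.105, 0.127) 164 [ 0.5285 -0.0476  0.125 ] [529.1 -47.8] [ 2.6 11.5] 48.3
```

The nut is against its stop: the force is rising and the bar is being pressed to the fork's limit. I'll relax the push by 3 mm and let go.

>>> carry_out(series="0.0025 -0.002 0 0;0 0 0 0;0 0 0 0")

```text
time: 20.52
tool_pos: [0.4957, -0.0364, 0.0916]
tcp_rot: [2.847, 1.317, 0.002]
wrist_force: [2.5, -11.9, -1.1]
width: 0.197
grip_force: 39.7
```

>>> carry_out(series="0 0 0 0;0 0 0 0;0 0 0 0;0 0 0 0;0 0 0.04 0;0 0 0.05 0;0 0 0.05 0;0 0 0.03 0;-0.03 0 0 0;-0.03 0 0 0;0 0 0 0;0 0 0 0;0 0 0 0", jaw=1)

```text
time: 22.15
tool_pos: [0.4346, -0.0339, 0.2613]
tcp_rot: [2.853, 1.314, 0.0]
wrist_force: [0.3, -1.3, -0.2]
width: 0.999
grip_force: 0.0
```

```bash
python3 - <<'E'
from h import *
im,d,W=wristworld();cv2.imwrite("pics/h.png",im)
for z in((.105,.127),(.155,.175)):blobs(W,d,*z)
im,d=eyes.read_camera("top");W=world("top",d)
for z in((.105,.127),(.14,.175)):blobs(W,d,*z,amin=10)
im,d=eyes.read_camera("side");W=world("side",d);cv2.imwrite("pics/i.png",im[90:290,180:380])
for z in((.105,.127),(.14,.175)):blobs(W,d,*z,amin=10)
E
```

```text
(0.105, 0.127) 1519 [0.5586 0.0192 0.1178] [561.3  21.2] [48.5 17. ] 77.0
(0.105, 0.127) 396 [ 0.4982 -0.0359  0.1164] [498.5 -36.6] [17.1 16.8] 6.0
(0.105, 0.127) 290 [0.5789 0.1062 0.1175] [577.7  98.8] [120.4  47.1] 78.4
(0.14, 0.175) 36 [0.5838 0.1356 0.1619] [585.6 135.8] [16.8 20.5] 89.1
(0.105, 0.127) 271 [0.5703 0.0748 0.1185] [569.4  78.4] [167.9  42.4] 77.7
(0.105, 0.127) 33 [ 0.4952 -0.0385  0.1163] [496.3 -35.8] [17.8 12.2] 68.3
```

View pics/h.png

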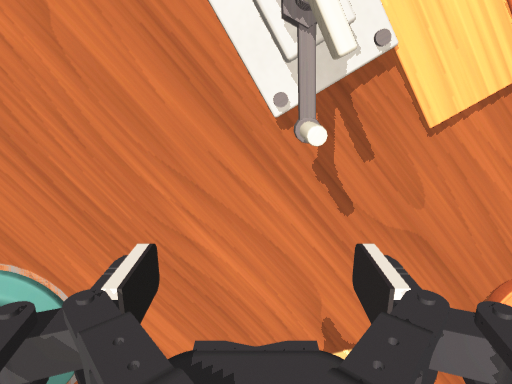

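The picture shows the gripper clear and the handle post at (312,132), about 1.9 rad round from zero. The fork post is 86 mm from the axis and the bar is within its play, so I'll hand in.

```bash
python3 -c "
from h import *
print(bot.finish_job())"
```

```text
the job is handed in; nothing more can be done
None
```

The job is handed in, though no verdict came back; by my last measurements the screw is about 0.055 rad from its anticlockwise stop, the fork is home (post 86 mm from the axis), the nut is tight at about 1.9 rad, and the gripper is clear; I did not re-measure the vase, bowl and spatula, but every move kept away from them.

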